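# Sort the bench things into their trays

### The job

Put the five loose things from the middle of the bench away, each standing upright on the floor of the tray of its kind: the two conservation weights in the large two-bay tray, the taller one in the bay next to the dark bar pull and the lower one in the other bay; the two glass vials in the small two-bay tray, one to a bay; and the loupe in the single-bay tray. Leave the petri dish and the eraser where they lie.

Things in the scene. Friction and masses are not known exactly. Their poses are not given: they have to be found in the camera images.
- low_weight_center (a point): the lower of two round knobbed conservation weights, grey metal, about 0.3 kg: 41 mm high; body 47 mm across up to 23 mm, then a knob 18 mm across (rounded, with a slightly narrower neck) up to the top, to lift it by. The point is on its axis, half-way up (20.5 mm above its foot); z up
- tall_weight_center (a point): the taller conservation weight, brass, about 0.35 kg: 49 mm high; body 49 mm across up to 31 mm, then a knob 18 mm across up to the top. The point is on its axis, half-way up (24.5 mm above its foot); z up
- loupe_center (a point): stand loupe, black, a stout round eyepiece 42 mm across at the foot and 36 mm at the top rim with a narrower waist (29 mm) 24 to 29 mm up; 34 mm high, 45 g. The point is on its axis, half-way up (17 mm above its foot); z up
- vial_a_center (a point): upright glass sample vial with a black cap, 51 mm high, 20 mm across the glass up to 40 mm, 17.6 mm across the cap above; 20 g. The point is on its axis, half-way up (25.5 mm above its foot); z up. The two vials are interchangeable
- vial_b_center (a point): the other sample vial, same size as the first; the point is half-way up (25.5 mm above its foot); z up
- weight_tray: large shallow wooden tray, white lining inside, rim 9 mm above the table, walls and dividers 4 mm thick, inner floor 4 mm above the table, fixed to the table; origin: centre of the underside, on the table; z up. 148 x 76 mm outside, long along its x; two square bays of 68 mm inside, centres at x = +36 mm and x = -36 mm (y = 0). A low dark steel bar pull (44 mm wide, 10 mm high) stands out 26 mm from the end wall at its +x end only, next to the +36 mm bay
- vial_tray: small shallow wooden tray, white lining inside, rim 9 mm above the table, walls and dividers 4 mm thick, inner floor 4 mm above the table, fixed to the table; origin: centre of the underside, on the table; z up. 100 x 52 mm outside, long along its x; two square bays of 44 mm inside, centres at x = +24 mm and x = -24 mm (y = 0)
- loupe_tray: square shallow wooden tray, white lining inside, rim 9 mm above the table, walls and dividers 4 mm thick, inner floor 4 mm above the table, fixed to the table; origin: centre of the underside, on the table; z up. 72 x 72 mm outside; one square bay of 64 mm inside, centred on the origin
- petri_dish_center (a point): bystander: glass petri dish, 60 mm across, 13 mm high, lying loose; the point is its centre, half-way up
- eraser_center (a point): bystander: eraser in a card sleeve, 23 x 52 x 13 mm, long along its y, lying loose; the point is its centre, half-way up
There are look-alikes about, which are no part of the job. Leave any purple look-alike of the part that bears low_weight_center alone.

How it is judged:
At the end, for the whole second after the job is handed in: Tall weight in the large tray's bay by the pull, low weight in its other bay, one vial per bay of the small tray, loupe in the single-bay tray; each within 13 mm of its bay's centre along both tray axes, standing on the tray floor (height within 5 mm), upright within 0.12 rad, at rest (x of tall_weight_center in the frame of weight_tray between 0.023 and 0.049 m and y of tall_weight_center in the frame of weight_tray between -0.013 and 0.013 m and z of tall_weight_center in the frame of weight_tray between 0.0235 and 0.0335 m and angle between each of tall_weight_center, low_weight_center, loupe_center's own z axis and vertical below 0.12 rad and x of low_weight_center in the frame of weight_tray between -0.049 and -0.023 m and y of low_weight_center in the frame of weight_tray between -0.013 and 0.013 m and z of low_weight_center in the frame of weight_tray between 0.0195 and 0.0295 m and x of loupe_center in the frame of loupe_tray between -0.013 and 0.013 m and y of loupe_center in the frame of loupe_tray between -0.013 and 0.013 m and z of loupe_center in the frame of loupe_tray between 0.016 and 0.026 m and (((x of vial_a_center in the frame of vial_tray between 0.011 and 0.037 m and y of vial_a_center in the frame of vial_tray between -0.013 and 0.013 m and z of vial_a_center in the frame of vial_tray between 0.0245 and 0.0345 m and angle between vial_a_center's own z axis and vertical below 0.12 rad) and (x of vial_b_center in the frame of vial_tray between -0.037 and -0.011 m and y of vial_b_center in the frame of vial_tray between -0.013 and 0.013 m and z of vial_b_center in the frame of vial_tray between 0.0245 and 0.0345 m and angle between vial_b_center's own z axis and vertical below 0.12 rad)) or ((x of vial_a_center in the frame of vial_tray between -0.037 and -0.011 m and y of vial_a_center in the frame of vial_tray between -0.013 and 0.013 m and z of vial_a_center in the frame of vial_tray between 0.0245 and 0.0345 m and angle between vial_a_center's own z axis and vertical below 0.12 rad) and (x of vial_b_center in the frame of vial_tray between 0.011 and 0.037 m and y of vial_b_center in the frame of vial_tray between -0.013 and 0.013 m and z of vial_b_center in the frame of vial_tray between 0.0245 and 0.0345 m and angle between vial_b_center's own z axis and vertical below 0.12 rad))) and linear speed of each of low_weight, tall_weight, loupe, vial_a, vial_b below 0.02 m/s); the robot touches nothing.
It fails at once if the petri dish or the eraser is moved by more than 20 mm (distance of any of petri_dish_center, eraser_center from where it was at the start of the episode above 0.02 m).
It also fails if it takes over 112 s, if anything falls off the work surface, if the arm or the gripper's body presses on something with over 40 N, if the wrist force passes 120 N, or if a joint passes its speed limit or range.

### The arm

A 7-joint arm with a two-finger parallel gripper is mounted at the origin on a cart in front of the work surface, level with it; the furniture and walls round the work are solid. World frame = base frame: x ahead of the robot, y to its left, z up, the work surface at z = 0. Lengths are in m, angles in rad, forces in N, time in s.
With the tool pointing down it reaches from about 0.4 to 0.85 m from the base axis. Payload 4.5 kg.
Tool frame: the origin (TCP) lies midway between the tips of the shut fingers; the grasp point (between the pads) lies 19 mm behind it; z points along the fingers, y is the line along which they close (so a half turn about z gives the same grasp; the last joint's range is limited). The gripper opens to 88 mm and grips with 3 to 60 N. Pads are 18 mm wide; open, the fingers measure 123 mm over their backs; the gripper's body (75 mm by 187 mm) begins 45 mm behind the grasp point.
Start: joints at [-1.108, 0.689, -0.195, 1.565, 0.157, 0.902, -0.215], TCP at [0.26, 0.568, 0.239] pointing down, gripper open.
Joint ranges: [-3.01, 3.01], [-0.46, 2.08], [-1.47, 1.51], [0.13, 2.56], [-1, 4.14], [0.04, 2.09], [-2.66, 2.66]. Speed limits (rad/s): [2.57, 2.57, 3.14, 3.14, 3.14, 3.14, 3.14].

### API

Orientations are given as a unit quaternion [x, y, z, w].
In Python, from plant import r gives the robot as it stands.
- The arm moves only by the tool carry_out, never from a script. Its argument "plan" is a list of rows, each an object with "rot": the turn, a rotation vector about the tool's x, y, z in rad, a list of three; "xyz": the shift along the tool's x, y, z in m, a list of three; "grip": the closure in counts, from 0 (fully open) to 255 (shut). In form: [{"rot": [wx, wy, wz], "xyz": [dx, dy, dz], "grip": grip}, ...]. A call has 1 to 8 rows; each row is the pose to reach, as a shift and turn from the pose commanded when the call began, along the tool's axes at that moment; what a row does not reach only later rows make up. A row lasts 1/12 s, in which the tool goes at most 41.7 mm and 7.16 degrees, less where a joint would pass 70% of its speed; a pose out of reach is approached as far as the arm can. A call with a gripper value outside its range is refused whole. The fingers move at their own pace and stop on an object; "squeeze" is the grip in N (left out, the last holds). Time passes only in rows, so rows that repeat a pose let the fingers close. It gives the time, the measured TCP pose, the force, the opening and the grip force at its end, in the units of the state.
- r.get_state(): the state, without advancing time (a new reading comes with each control period).
- r.snapshot(name): name is "scene" or "top" or "wrist"; returns the picture (400x640x3 uint8, red, green, blue); there is no depth.
- r.camera_params(name): a dict with "fx", "fy", "cx", "cy" (pixels), "position" and "attitude" of the camera in the world; the wrist camera has in their place "hand_eye" (4x4, takes a point from camera to tool coordinates, whose origin is the TCP and whose axes are the flange's). Camera axes: x right, y down, z forward; pixel columns grow to the right and rows downward; lengths in m; the calibration is good to about 2 mm. The wrist camera is an equidistant fisheye: a pixel r from the principal point sees the ray r / f radians off the axis. A picture is of the moment at which its call begins: read the wrist's pose just before it. camera_params takes no time and is no camera call.
- r.finish_job(): hands the job in; it is judged then, once.
The state is a dict: "clock": time; "q": joint angles; "qd": joint speeds; "joint_torque": joint torques, N m; "tool_pos": TCP position; "eef_rot": TCP orientation; "contact_force": force on the tool from outside, world axes, zero at the start; "moment": the same for the moment, N m; "opening": opening from 0.0 (shut) to 1.0 (fully open); "finger_force": force on a finger pad.
Only numpy, scipy, OpenCV 4.12 (cv2) and the standard library are available. Lean on these libraries where they do the work, as an engineer would, in place of code of your own. Each camera call takes 0.05 s, during which the arm holds its last target. There are 200 camera calls.

## Working session

There is one attempt and no reset: what is moved stays moved. The work goes in short steps, Python scripts to look and compute and a tool call to move; the robot and the scene stay as the last step left them, time stands still between calls to the robot, and variables do not carry over. Pictures are saved under pics/ and viewed, at most 17 in all, crops included, and the job is handed in when it is done.

Besides the shell and the picture viewer there is one more tool, called after "Request:" as name([rows], argument=value, ...), one row to a line, values as JSON. carry_out: Moves the arm, as the interface text tells. Its arguments: {"type":"object","properties":{"plan":{"type":"array"},"squeeze":{"type":"number"}},"required":["plan"]}

```bash
ls; mkdir -p pics; python3 - <<'E'
from plant import r
import cv2,json
s=r.get_state();print(s)
for n in("scene","top","wrist"):
    im=r.snapshot(n);cv2.imwrite(f"pics/{n}0.png",im[:,:,::-1]);print(n,r.camera_params(n))
E
```

```text
pics
{'clock': 0.0, 'q': array([-1.10821466,  0.68998199, -0.19452068,  1.5663318 ,  0.15726558,
        0.90247133, -0.21510077]), 'qd': array([ 0.00093603, -0.00130421,  0.00057255,  0.00046718,  0.00033246,
       -0.00150401, -0.00032767]), 'joint_torque': array([-6.40791368e-04, -5.27580142e+01, -1.26677424e+00, -1.53427094e+01,
       -5.25935018e-02,  6.69177927e-03,  1.58212583e-04]), 'tool_pos': array([0.25962593, 0.56784099, 0.23791468]), 'eef_rot': array([ 2.12719944e-01,  9.77112793e-01, -8.90728021e-04, -1.44756183e-04]), 'contact_force': array([-0.74578992, -0.8385125 , -0.30531263]), 'moment': array([ 0.02611964, -0.00397132,  0.02238887]), 'finger_force': 0.0, 'opening': 1.000377891475557}
scene {'fx': 394.02868834690935, 'fy': 394.02868834690935, 'cx': 316.3885395222129, 'cy': 203.1942524838411, 'position': array([-0.04340568, -0.56786436,  0.53704156]), 'attitude': array([ 0.80005574, -0.34516383,  0.18040348, -0.45631933])}
top {'fx': 377.4915133855705, 'fy': 377.4915133855705, 'cx': 317.99341831189366, 'cy': 199.82133276550587, 'position': array([0.38561976, 0.02121824, 1.18736818]), 'attitude': array([-0.69680878,  0.71518266, -0.03808183,  0.03900069])}
wrist {'fx': 309.70691628693146, 'fy': 309.70691628693146, 'cx': 318.2264160830422, 'cy': 193.42129776208952, 'hand_eye': array([[ 1.03776834e-05, -9.56615913e-01, -2.91352011e-01,
         7.54477123e-02],
       [ 9.99999979e-01,  6.90181693e-05, -1.90993004e-04,
        -1.01926465e-03],
       [ 2.02815530e-04, -2.91352003e-01,  9.56615894e-01,
        -1.46253410e-01],
       [ 0.00000000e+00,  0.00000000e+00,  0.00000000e+00,
         1.00000000e+00]])}
```

View pics/top0.png

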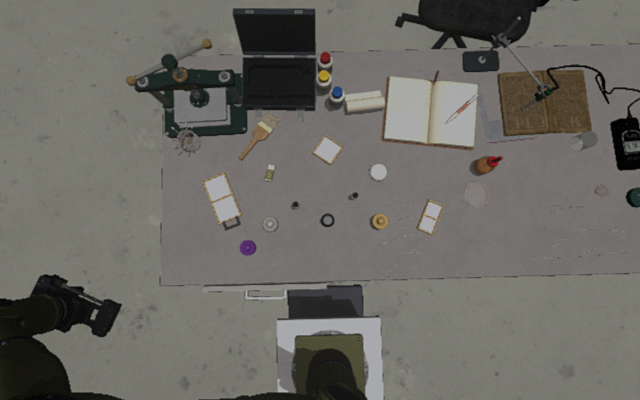

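View pics/scene0.png

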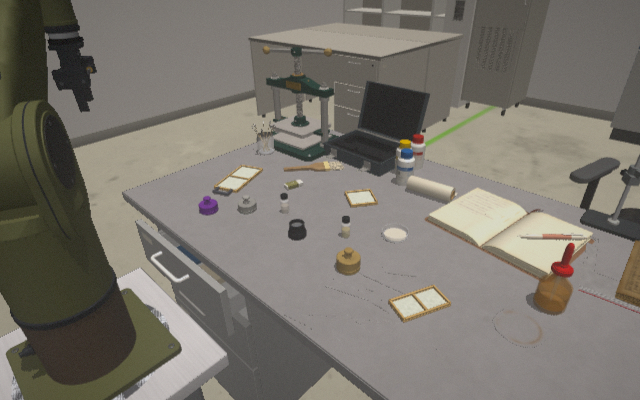

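The top view shows the weight tray at (222,200) with its pull at (232,224), the loupe tray at (327,150) and the vial tray at (430,217). It also shows the petri dish at (378,172) and the eraser at (269,173).

Candidates by pixel in the top view:
- **Low weight:** the grey one at (270,225). The purple look-alike at (248,247) must be left alone.
- **Tall weight:** the brass one at (379,221). The amber bottle at (487,163) could be confused with it.
- **Loupe:** the black ring at (327,220).
- **Vials:** (295,205) and (353,196). The capped bottles at (325,60) to (337,95) could be confused with them.

The scene view agrees: grey (247,205), purple (208,206), vials (284,203) and (346,227), loupe (297,230), brass (348,262).

```bash
cat > h.py <<'E'
import numpy as np, cv2
from scipy.spatial.transform import Rotation as R
from plant import r
def ray(n,uv,st=None):
    p=r.camera_params(n); x=(uv[0]-p["cx"])/p["fx"]; y=(uv[1]-p["cy"])/p["fy"]
    if n=="wrist":
        t=np.hypot(x,y); k=np.sin(t)/t if t>1e-9 else 1
        d=np.array([x*k,y*k,np.cos(t)]); H=p["hand_eye"]; M=R.from_quat(st["eef_rot"]).as_matrix()
        return M@H[:3,3]+st["tool_pos"], M@H[:3,:3]@d
    d=np.array([x,y,1.]); return p["position"], R.from_quat(p["attitude"]).apply(d/np.linalg.norm(d))
def onz(n,uv,z,st=None):
    o,d=ray(n,uv,st); return o+d*(z-o[2])/d[2]
def tri(a,b):
    (o1,d1),(o2,d2)=a,b
    t=np.linalg.lstsq(np.c_[d1,-d2],o2-o1,rcond=None)[0]
    p,q=o1+d1*t[0],o2+d2*t[1]; return (p+q)/2,np.linalg.norm(p-q)
def proj(n,P,st):  # wrist pixel of a world point
    p=r.camera_params(n);H=p["hand_eye"];M=R.from_quat(st["eef_rot"]).as_matrix()
    c=H[:3,:3].T@(M.T@(np.array(P)-st["tool_pos"])-H[:3,3]);t=np.arctan2(np.hypot(*c[:2]),c[2]);f=p["fx"]*t/np.hypot(*c[:2])
    return np.array([p["cx"]+c[0]*f,p["cy"]+c[1]*f])
E
python3 - <<'E'
from h import *
np.set_printoptions(precision=3,suppress=True)
top={"low":(270,225,41),"purple":(248,247,41),"tall":(379,221,49),"loupe":(327,220,34),"vialL":(295,205,51),"vialR":(353,196,51),"petri":(378,172,13),"eraser":(269,173,13),"wtray":(222,198,9),"ltray":(327,150,9),"vtray":(430,217,9)}
sc={"low":(247,198),"tall":(348,252),"loupe":(297,223),"vialL":(284,195),"vialR":(346,217),"wtray":(240,179),"ltray":(361,198),"vtray":(419,302)}
for k,(u,v,z) in top.items():
    print(k,onz("top",(u,v),z/1000), tri(ray("top",(u,v)),ray("scene",sc[k])) if k in sc else "")
E
```

```text
low [0.438 0.169 0.041] (array([0.44 , 0.168, 0.036]), np.float64(0.004011978506072956))
purple [0.374 0.236 0.041] 
tall [ 0.441 -0.161  0.049] (array([ 0.443, -0.164,  0.037]), np.float64(0.003092988828278805))
loupe [ 0.449 -0.005  0.034] (array([ 0.45 , -0.006,  0.033]), np.float64(0.0028969287050554875))
vialL [0.496 0.091 0.051] (array([0.498, 0.09 , 0.049]), np.float64(0.0032752146076021438))
vialR [ 0.519 -0.085  0.051] (array([ 0.522, -0.088,  0.05 ]), np.float64(0.0077002266222031815))
petri [ 0.598 -0.17   0.013] 
eraser [0.603 0.173 0.013] 
wtray [0.528 0.323 0.009] (array([0.53 , 0.325, 0.   ]), np.float64(0.0010605829539984367))
ltray [ 0.674 -0.012  0.009] (array([ 0.676, -0.013,  0.002]), np.float64(0.0025270103427982647))
vtray [ 0.452 -0.327  0.009] (array([ 0.452, -0.329,  0.004]), np.float64(0.00013140472157416167))
```

View pics/wrist0.png

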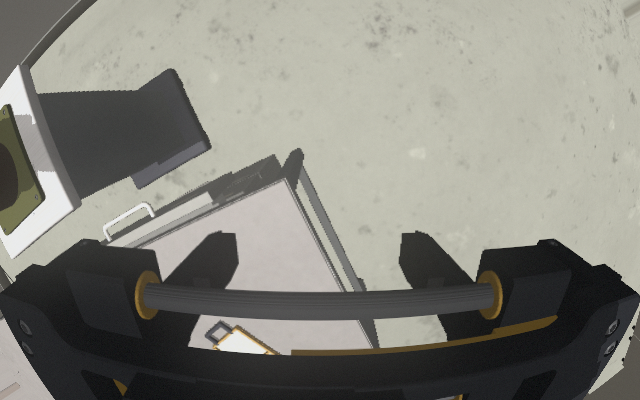

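Request:
carry_out([
  {"rot":[0,0,-0.43],"xyz":[-0.33,-0.14,0.0],"grip":0},
  {"rot":[0,0,-0.43],"xyz":[-0.33,-0.14,0.0],"grip":0},
  {"rot":[0,0,-0.43],"xyz":[-0.33,-0.14,0.0],"grip":0},
  {"rot":[0,0,-0.43],"xyz":[-0.33,-0.14,0.0],"grip":0},
  {"rot":[0,0,-0.43],"xyz":[-0.33,-0.14,0.0],"grip":0},
  {"rot":[0,0,-0.43],"xyz":[-0.33,-0.14,0.0],"grip":0},
  {"rot":[0,0,-0.43],"xyz":[-0.33,-0.14,0.0],"grip":0},
  {"rot":[0,0,-0.43],"xyz":[-0.33,-0.14,0.0],"grip":0},
])

```text
clock: 0.82
tool_pos: [0.4858, 0.3205, 0.2386]
eef_rot: [-0.001, 1.0, -0.0, -0.0]
contact_force: [0.9, -0.1, 0.1]
opening: 0.999
finger_force: 0.0
```

```bash
cat >> h.py <<'E'
def look(name):
    st=r.get_state(); im=np.ascontiguousarray(r.snapshot("wrist")[:,:,::-1]); cv2.imwrite(f"pics/{name}.png",im)
    np.savez(f"pics/{name}.npz",tool_pos=st["tool_pos"],eef_rot=st["eef_rot"]); return im,st
E
python3 - <<'E'
from h import *
im,st=look("w1"); print(st["q"],st["tool_pos"])
E
```

```text
[-0.45370978  0.64546512 -0.35675455  1.69376379  0.28240132  0.8538578
  0.6404279 ] [0.48581497 0.32051722 0.23856871]
```

View pics/w1.png

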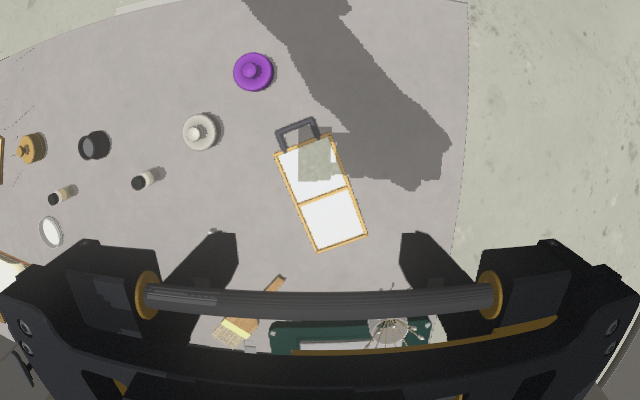

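The wrist view shows grey low weight at (200,132), purple look-alike at (253,71), weight tray centred near (321,198) with pull at (297,130) on its robot side, vials at (145,180) and (62,193), loupe (95,146), brass (30,149).

Request:
carry_out([
  {"rot":[0,0,0],"xyz":[0.03,-0.04,0.02],"grip":60},
  {"rot":[0,0,0],"xyz":[0.048,-0.08,0.05],"grip":60},
  {"rot":[0,0,0],"xyz":[0.048,-0.115,0.05],"grip":60},
  {"rot":[0,0,0],"xyz":[0.048,-0.15,0.05],"grip":60},
  {"rot":[0,0,0],"xyz":[0.048,-0.15,0.05],"grip":60},
  {"rot":[0,0,0],"xyz":[0.048,-0.15,0.05],"grip":60},
])

```text
clock: 1.37
tool_pos: [0.4365, 0.1687, 0.1883]
eef_rot: [0.002, 1.0, -0.002, -0.001]
contact_force: [0.2, 0.4, -0.4]
opening: 0.764
finger_force: 0.0
```

```bash
python3 - <<'E'
from h import *
im,st=look("w2"); print(st["tool_pos"],st["opening"])
cv2.imwrite("pics/w2c.png",cv2.resize(im[30:290,60:500],None,fx=1.7,fy=1.7))
E
```

```text
[0.43649282 0.16868106 0.18832452] 0.7637780950614304
```

View pics/w2c.png

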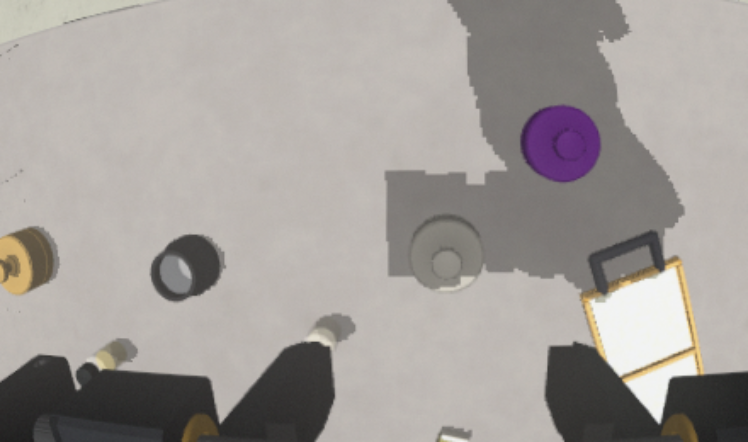

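The close crop confirms the choice: a grey knobbed weight with its knob at full-image pixel (323,184). The purple look-alike is clearly apart at about (395,115).

```bash
cat >> h.py <<'E'
def load(name):
    z=np.load(f"pics/{name}.npz"); return cv2.imread(f"pics/{name}.png"),dict(z)
def tray(im,st,box,z=0.009):
    x0,y0,x1,y1=box; hsv=cv2.cvtColor(im,cv2.COLOR_BGR2HSV)
    m=cv2.inRange(hsv,(8,110,90),(28,255,255)); k=np.zeros_like(m); k[y0:y1,x0:x1]=m[y0:y1,x0:x1]
    c=cv2.findContours(k,cv2.RETR_EXTERNAL,cv2.CHAIN_APPROX_NONE)[0]; c=np.vstack([q for q in c if len(q)>15])[:,0]
    P=np.array([onz("wrist",q,z,st)[:2] for q in c.astype(float)],np.float32)
    rc=cv2.minAreaRect(P*1000); return np.round(rc[0],1),np.round(rc[1],1),rc[2],np.round(cv2.boxPoints(rc))
E
python3 - <<'E'
from h import *
np.set_printoptions(precision=4,suppress=True)
a,sa=load("w1"); b,sb=load("w2")
print(tray(a,sa,(260,120,385,260)))
g=a[110:160,175:225]; cs=cv2.HoughCircles(cv2.cvtColor(cv2.resize(g,None,fx=4,fy=4),cv2.COLOR_BGR2GRAY),cv2.HOUGH_GRADIENT,1,30,param1=60,param2=12,minRadius=20,maxRadius=45); print((cs[0][:4]/4+[175,110,0]) if cs is not None else None)
print(tri(ray("wrist",(195,133),sa),ray("wrist",(323,184),sb)), onz("wrist",(323,184),.041,sb))
# tray height: near right corner by pull (329.5,137 in w1), (461,182) in w2
print("tray corner",tri(ray("wrist",(331,136),sa),ray("wrist",(461,182),sb)))
for n,p,q in(("loupe",(86,147),(161,188)),): print(n,tri(ray("wrist",p,sa),ray("wrist",q,sb)))
E
```

```text
(array([496.8, 312.6]), array([79.4, 74.1]), 21.173032760620117, array([[446., 333.],
       [473., 264.],
       [547., 292.],
       [520., 362.]], dtype=float32))
[[190.875 135.375   8.875]
 [204.875 129.625  11.1  ]
 [213.375 125.625   9.425]
 [206.375 141.625   8.05 ]]
(array([0.4419, 0.1722, 0.0335]), np.float64(0.000535331972873583)) [0.4401 0.172  0.041 ]
tray corner (array([0.4497, 0.3359, 0.004 ]), np.float64(0.004767612223076788))
loupe (array([ 0.4483, -0.0116,  0.0276]), np.float64(0.0031639256891864086))
```

```bash
python3 - <<'E'
from h import *
np.set_printoptions(precision=4,suppress=True)
a,sa=load("w1")
P=np.array([onz("wrist",q,.009,sa)[:2] for q in((275,155),(331,136),(367,233),(318,252))]);print(P,P.mean(0),np.linalg.norm(np.diff(P,axis=0),axis=1))
hsv=cv2.cvtColor(a,cv2.COLOR_BGR2HSV);print(hsv[190,352:360].tolist(),hsv[205:212,300].tolist(),hsv[225:232,366].tolist())
for lo in((8,60,60),(5,80,60)):
    m=cv2.inRange(hsv,lo,(30,255,255));m[:120]=0;m[256:]=0;m[:,:262]=0;m[:,385:]=0
    c=max(cv2.findContours(cv2.dilate(m,np.ones((3,3))),0,1)[0],key=cv2.contourArea)[:,0].astype(float)
    rc=cv2.minAreaRect(np.array([onz("wrist",q,.009,sa)[:2] for q in c],np.float32)*1000);print(rc)
E
```

```text
[[0.4747 0.2661]
 [0.4514 0.335 ]
 [0.5796 0.3849]
 [0.6078 0.3194]] [0.5284 0.3263] [0.0728 0.1376 0.0714]
[[17, 43, 154], [15, 14, 182], [14, 15, 185], [15, 14, 183], [15, 14, 183], [15, 14, 186], [18, 14, 185], [19, 15, 184]] [[20, 108, 231], [21, 77, 232], [19, 37, 223], [19, 34, 210], [22, 64, 192], [19, 87, 165], [18, 103, 183]] [[15, 14, 182], [15, 14, 180], [16, 17, 165], [19, 28, 126], [18, 52, 148], [18, 94, 199], [18, 108, 217]]
((528.0975952148438, 324.7210388183594), (151.99208068847656, 79.59484100341797), 21.24713706970215)
((528.2601928710938, 324.8200988769531), (151.68118286132812, 78.89759063720703), 21.296796798706055)
```

Request:
carry_out([
  {"rot":[0,0,0],"xyz":[-0.003,0.003,0.04],"grip":60},
  {"rot":[0,0,0],"xyz":[-0.003,0.003,0.08],"grip":60},
  {"rot":[0,0,0],"xyz":[-0.003,0.003,0.115],"grip":60},
  {"rot":[0,0,0],"xyz":[-0.003,0.003,0.145],"grip":60},
  {"rot":[0,0,0],"xyz":[-0.003,0.003,0.16],"grip":60},
  {"rot":[0,0,0],"xyz":[-0.003,0.003,0.16],"grip":60},
  {"rot":[0,0,0],"xyz":[-0.003,0.003,0.16],"grip":255},
  {"rot":[0,0,0],"xyz":[-0.003,0.003,0.16],"grip":255},
], squeeze=35)

```text
clock: 2.08
tool_pos: [0.4407, 0.1772, 0.0295]
eef_rot: [-0.001, 1.0, 0.001, 0.001]
contact_force: [0.4, -0.1, 0.5]
opening: 0.634
finger_force: 0.0
```

Request:
carry_out([
  {"rot":[0,0,0],"xyz":[0,0,0],"grip":255},
  {"rot":[0,0,0],"xyz":[0,0,0],"grip":255},
  {"rot":[0,0,0],"xyz":[0,0,0],"grip":255},
  {"rot":[0,0,0],"xyz":[0,0,0],"grip":255},
  {"rot":[0,0,0],"xyz":[0,0,0],"grip":255},
])

```text
clock: 2.5
tool_pos: [0.4402, 0.1752, 0.0292]
eef_rot: [-0.0, 1.0, 0.0, 0.0]
contact_force: [0.8, -4.5, 3.1]
opening: 0.257
finger_force: 2.3
```

Request:
carry_out([
  {"rot":[0,0,0],"xyz":[0,0,0],"grip":255},
  {"rot":[0,0,0],"xyz":[0,0,0],"grip":255},
  {"rot":[0,0,0],"xyz":[0,0,0],"grip":255},
  {"rot":[0,0,0],"xyz":[0,0,-0.02],"grip":255},
  {"rot":[0,0,0],"xyz":[0,0,-0.04],"grip":255},
  {"rot":[0,0,0],"xyz":[0,0,-0.06],"grip":255},
])

```text
clock: 3.0
tool_pos: [0.4393, 0.1756, 0.0889]
eef_rot: [-0.001, 1.0, -0.0, -0.001]
contact_force: [1.0, -0.3, -3.1]
opening: 0.188
finger_force: 35.0
```

Request:
carry_out([
  {"rot":[0,0,0],"xyz":[-0.02,0.027,0],"grip":255},
  {"rot":[0,0,0],"xyz":[-0.04,0.054,0],"grip":255},
  {"rot":[0,0,0],"xyz":[-0.06,0.08,0],"grip":255},
  {"rot":[0,0,0],"xyz":[-0.08,0.107,0],"grip":255},
  {"rot":[0,0,0],"xyz":[-0.1,0.134,0],"grip":255},
  {"rot":[0,0,0],"xyz":[-0.122,0.162,0],"grip":255},
  {"rot":[0,0,0],"xyz":[-0.122,0.162,0],"grip":255},
  {"rot":[0,0,0],"xyz":[-0.122,0.162,0],"grip":255},
])

```text
clock: 3.67
tool_pos: [0.5616, 0.3398, 0.0878]
eef_rot: [-0.001, 1.0, 0.001, -0.0]
contact_force: [-0.2, 0.0, -3.9]
opening: 0.184
finger_force: 35.0
```

```bash
python3 - <<'E'
from h import *
np.set_printoptions(precision=4,suppress=True)
im,st=look("w3"); print(st["tool_pos"],st["opening"],st["finger_force"])
cv2.imwrite("pics/w3c.png",cv2.resize(im[100:330,180:480],None,fx=2,fy=2))
for n,P in(("low bay",(.5615,.338,.004)),("tall bay",(.4945,.312,.004)),("foot",st["tool_pos"]-[0,0,.029])): print(n,proj("wrist",P,st),2*(proj("wrist",P,st)-[180,100]))
E
```

```text
[0.5616 0.3398 0.0878] 0.18353902183980894 34.993112683296204
low bay [316.8515 200.4998] [273.7029 200.9997]
tall bay [281.816  114.0149] [203.6319  28.0297]
foot [319.6142 228.4294] [279.2285 256.8588]
```

View pics/w3c.png

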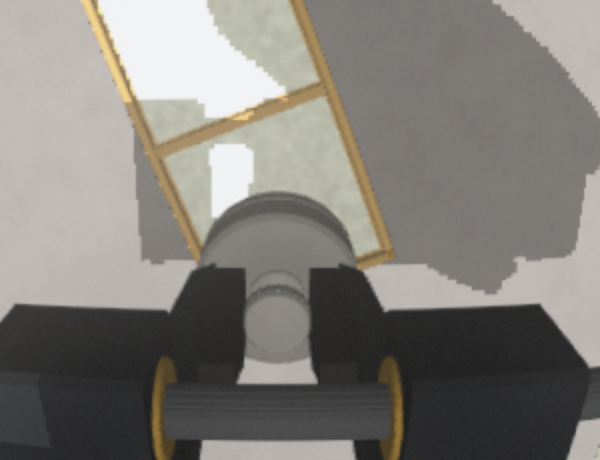

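The view shows the weight held upright, knob at crop (277,315), over the far bay, whose centre is at about (274,200). Lowering it now.

Request:
carry_out([
  {"rot":[0,0,0],"xyz":[0,-0.002,0.02],"grip":255},
  {"rot":[0,0,0],"xyz":[0,-0.002,0.035],"grip":255},
  {"rot":[0,0,0],"xyz":[0,-0.002,0.046],"grip":255},
  {"rot":[0,0,0],"xyz":[0,-0.002,0.05],"grip":255},
  {"rot":[0,0,0],"xyz":[0,-0.002,0.053],"grip":255},
  {"rot":[0,0,0],"xyz":[0,-0.002,0.054],"grip":255},
  {"rot":[0,0,0],"xyz":[0,-0.002,0.054],"grip":110},
  {"rot":[0,0,0],"xyz":[0,-0.002,0.054],"grip":110},
])

```text
clock: 4.38
tool_pos: [0.5627, 0.3363, 0.036]
eef_rot: [-0.001, 1.0, 0.001, 0.001]
contact_force: [-0.4, -0.3, 0.2]
opening: 0.314
finger_force: 0.0
```

Request:
carry_out([
  {"rot":[0,0,0],"xyz":[0,0,0],"grip":110},
  {"rot":[0,0,0],"xyz":[0,0,0],"grip":110},
  {"rot":[0,0,0],"xyz":[0,0,0],"grip":110},
  {"rot":[0,0,0],"xyz":[0,0,-0.02],"grip":90},
  {"rot":[0,0,0],"xyz":[0,0,-0.06],"grip":60},
  {"rot":[0,0,0],"xyz":[0,0,-0.1],"grip":60},
  {"rot":[0,0,0],"xyz":[0,0,-0.14],"grip":60},
  {"rot":[0,0,0],"xyz":[0,0,-0.14],"grip":60},
])

```text
clock: 5.05
tool_pos: [0.5658, 0.3391, 0.1836]
eef_rot: [-0.0, 1.0, 0.005, 0.006]
contact_force: [1.6, 1.1, 0.3]
opening: 0.765
finger_force: 0.0
```

Request:
carry_out([
  {"rot":[0,0,0],"xyz":[0.01,-0.04,0],"grip":60},
  {"rot":[0,0,0],"xyz":[0.02,-0.08,0],"grip":60},
  {"rot":[0,0,0],"xyz":[0.03,-0.12,0],"grip":60},
  {"rot":[0,0,0],"xyz":[0.04,-0.16,0],"grip":60},
  {"rot":[0,0,0],"xyz":[0.05,-0.2,0],"grip":60},
  {"rot":[0,0,0],"xyz":[0.06,-0.24,0],"grip":60},
  {"rot":[0,0,0],"xyz":[0.07,-0.28,0],"grip":60},
  {"rot":[0,0,0],"xyz":[0.08,-0.32,0],"grip":60},
])

```text
clock: 5.72
tool_pos: [0.4817, 0.0138, 0.175]
eef_rot: [-0.001, 1.0, 0.0, 0.001]
contact_force: [-0.2, -0.5, -0.9]
opening: 0.763
finger_force: 0.0
```

Request:
carry_out([
  {"rot":[0,0,0],"xyz":[0.01,-0.04,0],"grip":60},
  {"rot":[0,0,0],"xyz":[0.02,-0.08,0],"grip":60},
  {"rot":[0,0,0],"xyz":[0.03,-0.12,0],"grip":60},
  {"rot":[0,0,0],"xyz":[0.04,-0.15,0],"grip":60},
  {"rot":[0,0,0],"xyz":[0.045,-0.18,0],"grip":60},
  {"rot":[0,0,0],"xyz":[0.045,-0.18,0],"grip":60},
  {"rot":[0,0,0],"xyz":[0.045,-0.18,0],"grip":60},
])

```text
clock: 6.3
tool_pos: [0.437, -0.1666, 0.1748]
eef_rot: [0.002, 1.0, -0.0, 0.0]
contact_force: [0.5, 0.6, -0.7]
opening: 0.764
finger_force: 0.0
```

```bash
python3 - <<'E'
from h import *
np.set_printoptions(precision=4,suppress=True)
im,st=look("w4"); print(st["tool_pos"],st["eef_rot"],st["q"])
E
```

```text
[ 0.437  -0.1666  0.1748] [ 0.0018  1.     -0.0003  0.0003] [ 0.5262  0.6201 -0.4091  2.0871  0.4808  0.5244  1.3303]
```

View pics/w4.png

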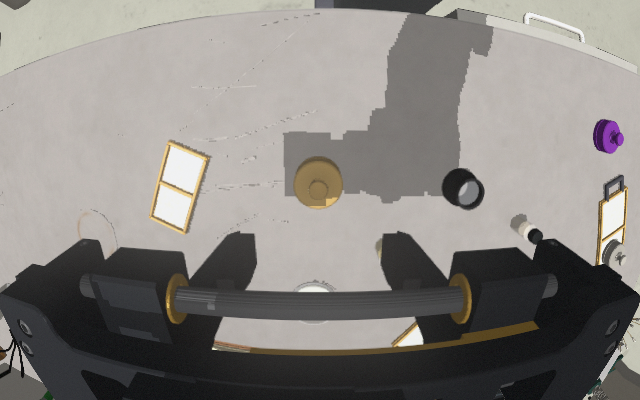

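The view shows the brass weight with its knob at (319,189), the vial tray centred near (180,187), the loupe rim at (468,188), the petri dish at (313,287), and a vial top near (380,245) behind the finger.

```bash
python3 - <<'E'
from h import *
np.set_printoptions(precision=4,suppress=True)
a,sa=load("w4");b,sb=load("w2");c1,sc=load("w1")
print("tall",onz("wrist",(319,189),.049,sa),tri(ray("wrist",(319,189),sa),ray("wrist",(63,187),sb)))
print("loupe",onz("wrist",(468,188),.034,sa),onz("wrist",(163.5,188),.034,sb),tri(ray("wrist",(468,188),sa),ray("wrist",(163.5,188),sb)))
print("vialL cap",onz("wrist",(536,236),.051,sa),onz("wrist",(138,183),.051,sc),tri(ray("wrist",(536,236),sa),ray("wrist",(138,183),sc)))
print("vialR cap",onz("wrist",(54,199),.051,sc),tri(ray("wrist",(54,199),sc),ray("wrist",(112,249),sb)))
hsv=cv2.cvtColor(a,cv2.COLOR_BGR2HSV)
for box in((135,130,225,245),):
    m=cv2.inRange(hsv,(8,60,60),(30,255,255));k=0*m;x0,y0,x1,y1=box;k[y0:y1,x0:x1]=m[y0:y1,x0:x1]
    c=max(cv2.findContours(cv2.dilate(k,np.ones((3,3))),0,1)[0],key=cv2.contourArea)[:,0].astype(float)
    print("vtray",cv2.minAreaRect(np.array([onz("wrist",q,.009,sa)[:2] for q in c],np.float32)*1000))
E
```

```text
tall [ 0.4399 -0.1669  0.049 ] (array([ 0.442 , -0.1668,  0.0377]), np.float64(0.0021659481003431804))
loupe [ 0.4433 -0.011   0.034 ] [ 0.4451 -0.0036  0.034 ] (array([ 0.446 , -0.0072,  0.0273]), np.float64(0.0016852367498992658))
vialL cap [0.4963 0.0863 0.051 ] [0.4981 0.0924 0.051 ] (array([0.4987, 0.09  , 0.0471]), np.float64(0.0008742828843174115))
vialR cap [ 0.521  -0.0834  0.051 ] (array([ 0.5248, -0.0983,  0.0381]), np.float64(0.001067272320480527))
vtray ((450.6051025390625, -328.6668701171875), (56.89885711669922, 105.43028259277344), 66.03059387207031)
```

Request:
carry_out([
  {"rot":[0,0,0],"xyz":[-0.003,0,0.04],"grip":60},
  {"rot":[0,0,0],"xyz":[-0.003,0,0.08],"grip":90},
  {"rot":[0,0,0],"xyz":[-0.003,0,0.11],"grip":110},
  {"rot":[0,0,0],"xyz":[-0.003,0,0.13],"grip":110},
  {"rot":[0,0,0],"xyz":[-0.003,0,0.139],"grip":110},
  {"rot":[0,0,0],"xyz":[-0.003,0,0.139],"grip":110},
  {"rot":[0,0,0],"xyz":[-0.003,0,0.139],"grip":255},
  {"rot":[0,0,0],"xyz":[-0.003,0,0.139],"grip":255},
], squeeze=40)

```text
clock: 7.02
tool_pos: [0.4414, -0.1635, 0.0364]
eef_rot: [-0.001, 1.0, 0.0, 0.001]
contact_force: [1.2, 0.9, 0.8]
opening: 0.442
finger_force: 0.0
```

Request:
carry_out([
  {"rot":[0,0,0],"xyz":[0,0,0],"grip":255},
  {"rot":[0,0,0],"xyz":[0,0,0],"grip":255},
  {"rot":[0,0,0],"xyz":[0,0,0],"grip":255},
  {"rot":[0,0,0],"xyz":[0,0,0],"grip":255},
  {"rot":[0,0,0],"xyz":[0,0,0],"grip":255},
  {"rot":[0,0,0],"xyz":[0,0,0],"grip":255},
])

```text
clock: 7.52
tool_pos: [0.4409, -0.1659, 0.0363]
eef_rot: [0.0, 1.0, -0.001, 0.001]
contact_force: [1.1, -4.2, 6.7]
opening: 0.189
finger_force: 40.0
```

Request:
carry_out([
  {"rot":[0,0,0],"xyz":[0,0,0],"grip":255},
  {"rot":[0,0,0],"xyz":[0,0,-0.02],"grip":255},
  {"rot":[0,0,0],"xyz":[0,0,-0.05],"grip":255},
  {"rot":[0,0,0],"xyz":[0,0,-0.08],"grip":255},
  {"rot":[0,0,0],"xyz":[0,0,-0.1],"grip":255},
  {"rot":[0,0,0],"xyz":[0,0,-0.1],"grip":255},
])

```text
clock: 8.02
tool_pos: [0.4418, -0.1646, 0.1386]
eef_rot: [-0.001, 1.0, -0.0, 0.003]
contact_force: [1.2, -0.6, -4.4]
opening: 0.188
finger_force: 40.0
```

Request:
carry_out([
  {"rot":[0,0,0],"xyz":[-0.004,0.035,0],"grip":255},
  {"rot":[0,0,0],"xyz":[-0.008,0.07,0],"grip":255},
  {"rot":[0,0,0],"xyz":[-0.012,0.105,0],"grip":255},
  {"rot":[0,0,0],"xyz":[-0.016,0.14,0],"grip":255},
  {"rot":[0,0,0],"xyz":[-0.02,0.175,0],"grip":255},
  {"rot":[0,0,0],"xyz":[-0.024,0.21,0],"grip":255},
  {"rot":[0,0,0],"xyz":[-0.028,0.245,0],"grip":255},
  {"rot":[0,0,0],"xyz":[-0.032,0.28,0],"grip":255},
])

```text
clock: 8.68
tool_pos: [0.4708, 0.1171, 0.1343]
eef_rot: [-0.001, 1.0, -0.0, -0.001]
contact_force: [0.6, -1.1, -2.6]
opening: 0.186
finger_force: 40.0
```

Request:
carry_out([
  {"rot":[0,0,0],"xyz":[-0.004,0.035,0],"grip":255},
  {"rot":[0,0,0],"xyz":[-0.008,0.07,0],"grip":255},
  {"rot":[0,0,0],"xyz":[-0.012,0.105,0],"grip":255},
  {"rot":[0,0,0],"xyz":[-0.016,0.14,0],"grip":255},
  {"rot":[0,0,0],"xyz":[-0.02,0.17,0],"grip":255},
  {"rot":[0,0,0],"xyz":[-0.021,0.196,0],"grip":255},
  {"rot":[0,0,0],"xyz":[-0.021,0.196,0],"grip":255},
  {"rot":[0,0,0],"xyz":[-0.021,0.196,0],"grip":255},
])

```text
clock: 9.35
tool_pos: [0.491, 0.3133, 0.1339]
eef_rot: [-0.003, 1.0, -0.0, -0.001]
contact_force: [0.1, -0.6, -3.7]
opening: 0.187
finger_force: 40.0
```

```bash
python3 - <<'E'
from h import *
np.set_printoptions(precision=4,suppress=True)
im,st=look("w5"); print(st["tool_pos"],st["finger_force"],proj("wrist",(.4945,.312,.004),st))
cv2.imwrite("pics/w5c.png",cv2.resize(im[80:310,180:480],None,fx=2,fy=2))
E
```

```text
[0.491  0.3133 0.1339] 39.971778988838196 [317.8407 188.8296]
```

View pics/w5c.png

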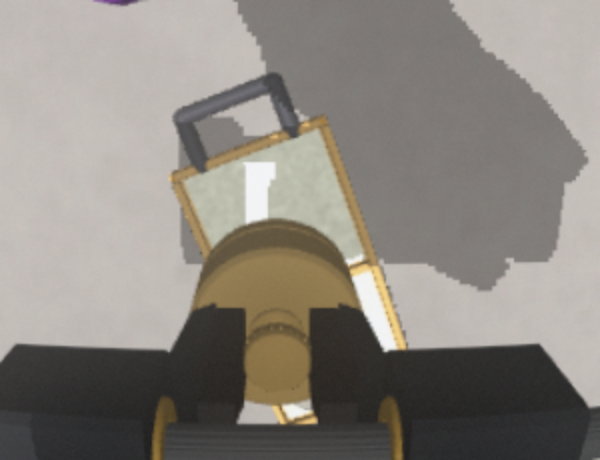

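The brass weight hangs upright over the bay next to the pull (pull at crop (240,120)), so I'm lowering it.

Request:
carry_out([
  {"rot":[0,0,0],"xyz":[-0.003,-0.001,0.03],"grip":255},
  {"rot":[0,0,0],"xyz":[-0.003,-0.001,0.06],"grip":255},
  {"rot":[0,0,0],"xyz":[-0.003,-0.001,0.08],"grip":255},
  {"rot":[0,0,0],"xyz":[-0.003,-0.001,0.088],"grip":255},
  {"rot":[0,0,0],"xyz":[-0.003,-0.001,0.092],"grip":255},
  {"rot":[0,0,0],"xyz":[-0.003,-0.001,0.093],"grip":255},
  {"rot":[0,0,0],"xyz":[-0.003,-0.001,0.093],"grip":255},
  {"rot":[0,0,0],"xyz":[-0.003,-0.001,0.093],"grip":110},
])

```text
clock: 10.07
tool_pos: [0.4967, 0.3109, 0.0441]
eef_rot: [-0.0, 1.0, 0.001, 0.001]
contact_force: [-0.4, -0.6, -0.2]
opening: 0.24
finger_force: 0.0
```

Request:
carry_out([
  {"rot":[0,0,0],"xyz":[0,0,0],"grip":110},
  {"rot":[0,0,0],"xyz":[0,0,0],"grip":110},
  {"rot":[0,0,0],"xyz":[0,0,0],"grip":110},
  {"rot":[0,0,0],"xyz":[0,0,0],"grip":110},
  {"rot":[0,0,0],"xyz":[0,0,-0.03],"grip":90},
  {"rot":[0,0,0],"xyz":[0,0,-0.07],"grip":90},
  {"rot":[0,0,0],"xyz":[0,0,-0.11],"grip":90},
  {"rot":[0,0,0],"xyz":[0,0,-0.12],"grip":90},
])

```text
clock: 10.73
tool_pos: [0.4982, 0.3127, 0.1685]
eef_rot: [-0.0, 1.0, 0.003, 0.004]
contact_force: [-0.0, 0.9, 0.4]
opening: 0.645
finger_force: 0.0
```

Request:
carry_out([
  {"rot":[0,0,0],"xyz":[0,-0.04,0],"grip":90},
  {"rot":[0,0,0],"xyz":[0,-0.08,0],"grip":90},
  {"rot":[0,0,0],"xyz":[0,-0.12,0],"grip":90},
  {"rot":[0,0,0],"xyz":[0,-0.16,0],"grip":90},
  {"rot":[0,0,0],"xyz":[0,-0.2,0],"grip":90},
  {"rot":[0,0,0],"xyz":[0,-0.222,0],"grip":90},
  {"rot":[0,0,0],"xyz":[0,-0.222,0],"grip":90},
  {"rot":[0,0,0],"xyz":[0,-0.222,0],"grip":90},
])

```text
clock: 11.4
tool_pos: [0.4961, 0.0869, 0.1626]
eef_rot: [0.001, 1.0, -0.0, -0.0]
contact_force: [0.0, 0.6, -0.0]
opening: 0.646
finger_force: 0.0
```

```bash
python3 - <<'E'
from h import *
np.set_printoptions(precision=4,suppress=True)
im,st=look("w6"); print(st["tool_pos"],proj("wrist",(.4975,.0905,.051),st))
cv2.imwrite("pics/w6c.png",cv2.resize(im[60:310,130:530],None,fx=2,fy=2))
E
```

```text
[0.4961 0.0869 0.1626] [323.4472 192.0155]
```

View pics/w6c.png

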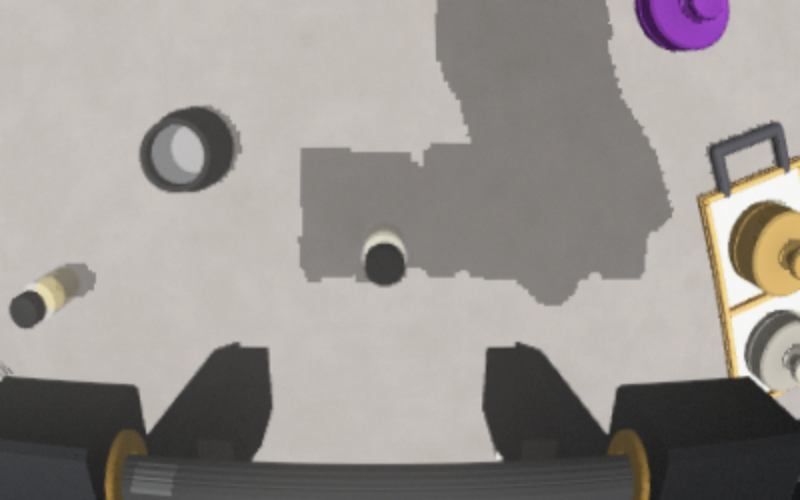

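The crop shows the vial cap at full-image pixel (322,192), the loupe rim at (218,137) and the second vial's cap at (144,214). Both weights are standing in their bays.

Request:
carry_out([
  {"rot":[0,0,0],"xyz":[-0.002,0.003,0.04],"grip":90},
  {"rot":[0,0,0],"xyz":[-0.002,0.003,0.08],"grip":90},
  {"rot":[0,0,0],"xyz":[-0.002,0.003,0.115],"grip":110},
  {"rot":[0,0,0],"xyz":[-0.002,0.003,0.137],"grip":130},
  {"rot":[0,0,0],"xyz":[-0.002,0.003,0.147],"grip":140},
  {"rot":[0,0,0],"xyz":[-0.002,0.003,0.147],"grip":140},
  {"rot":[0,0,0],"xyz":[-0.002,0.003,0.147],"grip":140},
  {"rot":[0,0,0],"xyz":[-0.002,0.003,0.147],"grip":255},
], squeeze=12)

```text
clock: 12.12
tool_pos: [0.499, 0.0924, 0.017]
eef_rot: [-0.001, 1.0, 0.001, 0.001]
contact_force: [0.6, -0.3, -0.2]
opening: 0.398
finger_force: 0.0
```

Request:
carry_out([
  {"rot":[0,0,0],"xyz":[0,0,0],"grip":255},
  {"rot":[0,0,0],"xyz":[0,0,0],"grip":255},
  {"rot":[0,0,0],"xyz":[0,0,0],"grip":255},
  {"rot":[0,0,0],"xyz":[0,0,0],"grip":255},
  {"rot":[0,0,0],"xyz":[0,0,0],"grip":255},
])

```text
clock: 12.53
tool_pos: [0.499, 0.0914, 0.0166]
eef_rot: [-0.0, 1.0, 0.0, 0.001]
contact_force: [-0.1, -0.8, 6.1]
opening: 0.229
finger_force: 12.0
```

```bash
python3 - <<'E'
from h import *
np.set_printoptions(precision=4,suppress=True)
a,sa=load("w6");b,sb=load("w4")
print("loupe",onz("wrist",(218.5,137.5),.034,sa),tri(ray("wrist",(218.5,137.5),sa),ray("wrist",(468,188),sb)))
print("vialR",onz("wrist",(144,214.5),.051,sa)); s=r.get_state();print(s["tool_pos"],s["opening"],s["finger_force"])
E
```

```text
loupe [ 0.45   -0.0056  0.034 ] (array([ 0.4481, -0.0074,  0.0268]), np.float64(0.005475901732480559))
vialR [ 0.5205 -0.0885  0.051 ]
[0.499  0.0914 0.0166] 0.2287916977294777 12.023364143092294
```

Request:
carry_out([
  {"rot":[0,0,0],"xyz":[0,0,-0.02],"grip":255},
  {"rot":[0,0,0],"xyz":[0,0,-0.05],"grip":255},
  {"rot":[0,0,0],"xyz":[0,-0.01,-0.08],"grip":255},
  {"rot":[0,0,0],"xyz":[0,-0.04,-0.1],"grip":255},
  {"rot":[0,0,0],"xyz":[0,-0.08,-0.1],"grip":255},
  {"rot":[0,0,0],"xyz":[-0.0,-0.12,-0.1],"grip":255},
  {"rot":[0,0,0],"xyz":[0.005,-0.16,-0.1],"grip":255},
  {"rot":[0,0,0],"xyz":[0.01,-0.2,-0.1],"grip":255},
])

```text
clock: 13.2
tool_pos: [0.4881, -0.1105, 0.1161]
eef_rot: [-0.001, 1.0, -0.0, 0.0]
contact_force: [0.6, -0.3, -0.4]
opening: 0.234
finger_force: 12.0
```

Request:
carry_out([
  {"rot":[0,0,0],"xyz":[0.005,-0.04,0],"grip":255},
  {"rot":[0,0,0],"xyz":[0.01,-0.08,0],"grip":255},
  {"rot":[0,0,0],"xyz":[0.015,-0.12,0],"grip":255},
  {"rot":[0,0,0],"xyz":[0.016,-0.16,0],"grip":255},
  {"rot":[0,0,0],"xyz":[0.016,-0.2,0],"grip":255},
  {"rot":[0,0,0],"xyz":[0.016,-0.23,0],"grip":255},
  {"rot":[0,0,0],"xyz":[0.016,-0.23,0],"grip":255},
  {"rot":[0,0,0],"xyz":[0.016,-0.23,0],"grip":255},
])

```text
clock: 13.87
tool_pos: [0.4714, -0.3409, 0.1154]
eef_rot: [0.002, 1.0, -0.0, -0.0]
contact_force: [-0.1, 0.4, -0.7]
opening: 0.232
finger_force: 12.0
```

```bash
python3 - <<'E'
from h import *
np.set_printoptions(precision=4,suppress=True)
im,st=look("w7"); print(st["tool_pos"],st["opening"],st["finger_force"],st["eef_rot"],st["q"])
cv2.imwrite("pics/w7c.png",cv2.resize(im[80:310,180:480],None,fx=2,fy=2))
for P in((.4725,-.3385,.004),(.4287,-.3189,.004)): print(2*(proj("wrist",P,st)-[180,80]))
E
```

```text
[ 0.4714 -0.3409  0.1154] 0.23153357234509694 12.023392153014356 [ 0.0019  1.     -0.0003 -0.0002] [ 0.8039  0.834  -0.4504  1.7932  0.5662  0.6462  1.5872]
[284.1535 223.6309]
[330.8747 123.2191]
```

View pics/w7c.png

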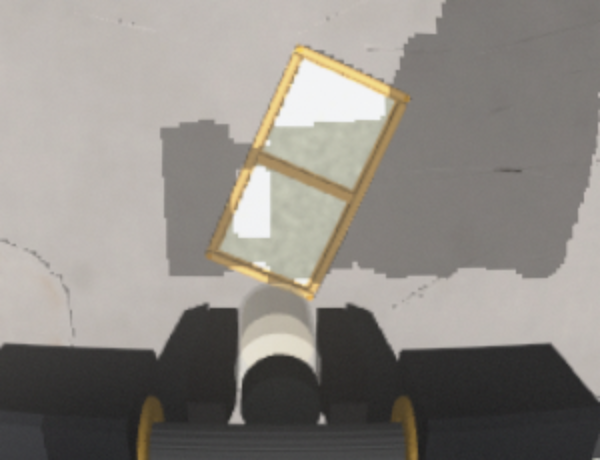

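The vial is held upright. The far bay's centre is at crop (283,224), where the projection put it.

Request:
carry_out([
  {"rot":[0,0,0],"xyz":[-0.001,0.002,0.03],"grip":255},
  {"rot":[0,0,0],"xyz":[-0.001,0.002,0.06],"grip":255},
  {"rot":[0,0,0],"xyz":[-0.001,0.002,0.08],"grip":255},
  {"rot":[0,0,0],"xyz":[-0.001,0.002,0.09],"grip":255},
  {"rot":[0,0,0],"xyz":[-0.001,0.002,0.094],"grip":255},
  {"rot":[0,0,0],"xyz":[-0.001,0.002,0.095],"grip":255},
  {"rot":[0,0,0],"xyz":[-0.001,0.002,0.095],"grip":255},
  {"rot":[0,0,0],"xyz":[-0.001,0.002,0.095],"grip":255},
])

```text
clock: 14.58
tool_pos: [0.4746, -0.3366, 0.0219]
eef_rot: [-0.001, 1.0, -0.0, 0.001]
contact_force: [-0.2, 0.7, -0.6]
opening: 0.227
finger_force: 12.0
```

Request:
carry_out([
  {"rot":[0,0,0],"xyz":[0,0,0],"grip":150},
  {"rot":[0,0,0],"xyz":[0,0,0],"grip":150},
  {"rot":[0,0,0],"xyz":[0,0,0],"grip":150},
  {"rot":[0,0,0],"xyz":[0,0,-0.02],"grip":140},
  {"rot":[0,0,0],"xyz":[0,0,-0.05],"grip":140},
  {"rot":[0,0,0],"xyz":[0,0,-0.09],"grip":90},
  {"rot":[0,0,0],"xyz":[0,0,-0.13],"grip":90},
  {"rot":[0,0,0],"xyz":[0,0,-0.13],"grip":90},
])

```text
clock: 15.25
tool_pos: [0.4778, -0.3382, 0.1579]
eef_rot: [-0.0, 1.0, -0.003, 0.006]
contact_force: [0.9, -0.0, -0.4]
opening: 0.64
finger_force: 0.0
```

Request:
carry_out([
  {"rot":[0,0,0],"xyz":[-0.007,0.04,0],"grip":90},
  {"rot":[0,0,0],"xyz":[-0.014,0.08,0],"grip":90},
  {"rot":[0,0,0],"xyz":[-0.021,0.12,0],"grip":90},
  {"rot":[0,0,0],"xyz":[-0.028,0.16,0],"grip":90},
  {"rot":[0,0,0],"xyz":[-0.036,0.2,0],"grip":90},
  {"rot":[0,0,0],"xyz":[-0.046,0.24,0],"grip":90},
  {"rot":[0,0,0],"xyz":[-0.046,0.25,0],"grip":90},
  {"rot":[0,0,0],"xyz":[-0.046,0.25,0],"grip":90},
])

```text
clock: 15.92
tool_pos: [0.5203, -0.0813, 0.1512]
eef_rot: [-0.005, 1.0, 0.001, 0.001]
contact_force: [-0.4, 0.0, 0.3]
opening: 0.648
finger_force: 0.0
```

```bash
python3 - <<'E'
from h import *
np.set_printoptions(precision=4,suppress=True)
im,st=look("w8"); print(st["tool_pos"])
m=cv2.inRange(cv2.cvtColor(im,cv2.COLOR_BGR2HSV),(0,0,0),(180,255,75)); m[:100]=0; m[232:]=0
n,_,s,c=cv2.connectedComponentsWithStats(m)
for i in range(1,n):
    if s[i,4]>80: print(s[i],c[i],onz("wrist",c[i],.051,st),onz("wrist",c[i],.034,st))
cv2.imwrite("pics/w8c.png",cv2.resize(im[60:310,130:530],None,fx=2,fy=2))
E
```

```text
[ 0.5203 -0.0813  0.1512]
[375 100  50  33 682] [395.8035 116.0411] [ 0.454  -0.0201  0.051 ] [ 0.4547 -0.0158  0.034 ]
[ 67 141  11  16  91] [ 73.1099 147.6923] [ 0.4733 -0.3306  0.051 ] [ 0.4753 -0.3476  0.034 ]
[296 185  20  21 339] [305.764  194.8791] [ 0.521  -0.0923  0.051 ] [ 0.5263 -0.093   0.034 ]
```

View pics/w8c.png

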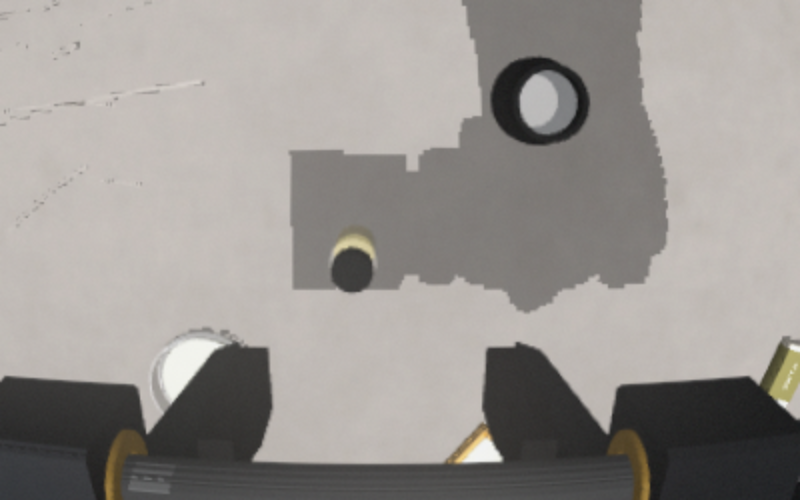

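The second vial's cap is at full-image (306,195), the petri dish at about (225,248), well clear, and the loupe at (400,110).

Request:
carry_out([
  {"rot":[0,0,0],"xyz":[-0.001,-0.01,0.03],"grip":90},
  {"rot":[0,0,0],"xyz":[-0.001,-0.01,0.07],"grip":90},
  {"rot":[0,0,0],"xyz":[-0.001,-0.01,0.1],"grip":110},
  {"rot":[0,0,0],"xyz":[-0.001,-0.01,0.125],"grip":120},
  {"rot":[0,0,0],"xyz":[-0.001,-0.01,0.134],"grip":130},
  {"rot":[0,0,0],"xyz":[-0.001,-0.01,0.134],"grip":130},
  {"rot":[0,0,0],"xyz":[-0.001,-0.01,0.134],"grip":130},
  {"rot":[0,0,0],"xyz":[-0.001,-0.01,0.134],"grip":255},
], squeeze=12)

```text
clock: 16.63
tool_pos: [0.5212, -0.0974, 0.018]
eef_rot: [0.0, 1.0, -0.0, 0.001]
contact_force: [-0.7, -0.1, -0.0]
opening: 0.437
finger_force: 0.0
```

Request:
carry_out([
  {"rot":[0,0,0],"xyz":[0,0,0],"grip":255},
  {"rot":[0,0,0],"xyz":[0,0,0],"grip":255},
  {"rot":[0,0,0],"xyz":[0,0,0],"grip":255},
  {"rot":[0,0,0],"xyz":[0,0,0],"grip":255},
  {"rot":[0,0,0],"xyz":[0,0,0],"grip":255},
])

```text
clock: 17.05
tool_pos: [0.5211, -0.0966, 0.0175]
eef_rot: [-0.001, 1.0, -0.0, 0.001]
contact_force: [0.0, 1.0, 6.4]
opening: 0.233
finger_force: 11.9
```

Request:
carry_out([
  {"rot":[0,0,0],"xyz":[0,0,-0.02],"grip":255},
  {"rot":[0,0,0],"xyz":[0,0,-0.05],"grip":255},
  {"rot":[0,0,0],"xyz":[0.005,-0.01,-0.08],"grip":255},
  {"rot":[0,0,0],"xyz":[0.02,-0.04,-0.1],"grip":255},
  {"rot":[0,0,0],"xyz":[0.035,-0.075,-0.1],"grip":255},
  {"rot":[0,0,0],"xyz":[0.05,-0.11,-0.1],"grip":255},
  {"rot":[0,0,0],"xyz":[0.065,-0.145,-0.1],"grip":255},
  {"rot":[0,0,0],"xyz":[0.08,-0.18,-0.1],"grip":255},
])

```text
clock: 17.72
tool_pos: [0.4394, -0.2781, 0.1169]
eef_rot: [-0.001, 1.0, -0.0, -0.0]
contact_force: [0.1, -0.8, 0.1]
opening: 0.234
finger_force: 11.9
```

Request:
carry_out([
  {"rot":[0,0,0],"xyz":[0.008,-0.025,0],"grip":255},
  {"rot":[0,0,0],"xyz":[0.012,-0.042,0],"grip":255},
  {"rot":[0,0,0],"xyz":[0.012,-0.042,0],"grip":255},
  {"rot":[0,0,0],"xyz":[0.012,-0.042,0],"grip":255},
  {"rot":[0,0,0],"xyz":[0.012,-0.042,0],"grip":255},
])

```text
clock: 18.13
tool_pos: [0.4292, -0.317, 0.1167]
eef_rot: [-0.001, 1.0, 0.001, 0.0]
contact_force: [0.7, -0.3, 0.2]
opening: 0.231
finger_force: 11.9
```

```bash
python3 - <<'E'
from h import *
np.set_printoptions(precision=4,suppress=True)
im,st=look("w9"); print(st["tool_pos"],st["opening"],st["finger_force"],st["eef_rot"])
hsv=cv2.cvtColor(im,cv2.COLOR_BGR2HSV)
m=cv2.inRange(hsv,(8,90,60),(30,255,255));m[250:]=0
c=np.vstack([q for q in cv2.findContours(cv2.dilate(m,np.ones((3,3))),0,1)[0] if cv2.contourArea(q)>60])[:,0].astype(float);print(c.min(0),c.max(0))
print("B px",proj("wrist",(.4287,-.3189,.009),st)); 
cv2.imwrite("pics/w9c.png",cv2.resize(im[80:310,180:480],None,fx=2,fy=2))
E
```

```text
[ 0.4292 -0.317   0.1167] 0.23136898322887633 11.863304620455892 [-0.0015  1.      0.0007  0.0003]
[258. 151.] [355. 250.]
B px [316.8543 191.1672]
```

View pics/w9c.png

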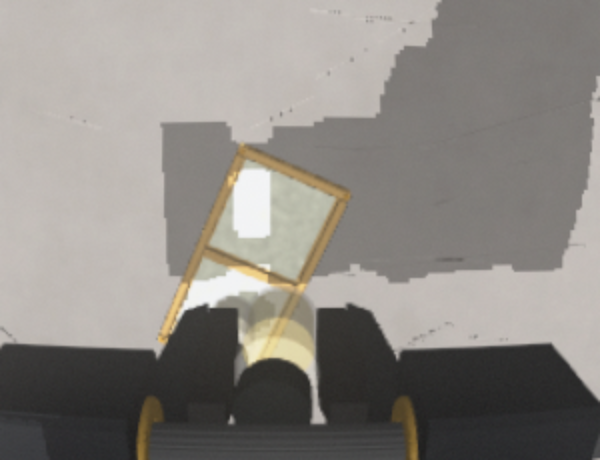

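Request:
carry_out([
  {"rot":[0,0,0],"xyz":[0,-0.002,0.03],"grip":255},
  {"rot":[0,0,0],"xyz":[0,-0.002,0.06],"grip":255},
  {"rot":[0,0,0],"xyz":[0,-0.002,0.08],"grip":255},
  {"rot":[0,0,0],"xyz":[0,-0.002,0.09],"grip":255},
  {"rot":[0,0,0],"xyz":[0,-0.002,0.094],"grip":255},
  {"rot":[0,0,0],"xyz":[0,-0.002,0.095],"grip":255},
  {"rot":[0,0,0],"xyz":[0,-0.002,0.095],"grip":255},
  {"rot":[0,0,0],"xyz":[0,-0.002,0.095],"grip":255},
])

```text
clock: 18.85
tool_pos: [0.4294, -0.3209, 0.0227]
eef_rot: [-0.001, 1.0, -0.0, 0.001]
contact_force: [-0.7, 0.5, -0.0]
opening: 0.234
finger_force: 11.9
```

Request:
carry_out([
  {"rot":[0,0,0],"xyz":[0,0,0],"grip":150},
  {"rot":[0,0,0],"xyz":[0,0,0],"grip":150},
  {"rot":[0,0,0],"xyz":[0,0,0],"grip":150},
  {"rot":[0,0,0],"xyz":[0,0,-0.02],"grip":140},
  {"rot":[0,0,0],"xyz":[0,0,-0.05],"grip":140},
  {"rot":[0,0,0],"xyz":[0,0,-0.09],"grip":60},
  {"rot":[0,0,0],"xyz":[0,0,-0.13],"grip":60},
  {"rot":[0,0,0],"xyz":[0,0,-0.13],"grip":60},
])

```text
clock: 19.52
tool_pos: [0.4322, -0.3222, 0.1583]
eef_rot: [-0.0, 1.0, -0.003, 0.005]
contact_force: [-0.2, 0.5, 0.0]
opening: 0.655
finger_force: 0.0
```

Request:
carry_out([
  {"rot":[0,0,0],"xyz":[-0.003,0.04,0],"grip":60},
  {"rot":[0,0,0],"xyz":[-0.006,0.08,0],"grip":60},
  {"rot":[0,0,0],"xyz":[-0.009,0.12,0],"grip":60},
  {"rot":[0,0,0],"xyz":[-0.012,0.16,0],"grip":60},
  {"rot":[0,0,0],"xyz":[-0.015,0.2,0],"grip":60},
  {"rot":[0,0,0],"xyz":[-0.018,0.24,0],"grip":60},
  {"rot":[0,0,0],"xyz":[-0.02,0.28,0],"grip":60},
  {"rot":[0,0,0],"xyz":[-0.02,0.31,0],"grip":60},
])

```text
clock: 20.18
tool_pos: [0.4486, -0.0069, 0.1519]
eef_rot: [-0.002, 1.0, 0.001, 0.001]
contact_force: [0.6, 0.3, 0.1]
opening: 0.764
finger_force: 0.0
```

Request:
carry_out([
  {"rot":[0,0,0],"xyz":[0,0,0],"grip":60},
  {"rot":[0,0,0],"xyz":[0,0,0],"grip":60},
])

```text
clock: 20.35
tool_pos: [0.4482, -0.0087, 0.1519]
eef_rot: [-0.003, 1.0, 0.0, 0.0]
contact_force: [1.0, -0.9, 0.4]
opening: 0.766
finger_force: 0.0
```

```bash
python3 - <<'E'
from h import *
np.set_printoptions(precision=4,suppress=True)
im,st=look("w10"); print(st["tool_pos"],st["eef_rot"])
m=cv2.inRange(cv2.cvtColor(im,cv2.COLOR_BGR2HSV),(0,0,0),(180,255,75)); m[:100]=0; m[232:]=0
n,_,s,c=cv2.connectedComponentsWithStats(m)
for i in range(1,n):
    if s[i,4]>60: print(s[i],c[i],onz("wrist",c[i],.017,st),onz("wrist",c[i],.055,st))
cv2.imwrite("pics/w10c.png",cv2.resize(im[60:310,30:430],None,fx=2,fy=2))
E
```

```text
[ 0.4482 -0.0087  0.1519] [-0.003   1.      0.0002  0.0001]
[528 104  12  35 140] [532.3143 121.2357] [0.3759 0.2192 0.017 ] [0.3754 0.1882 0.055 ]
[300 161  43  47 852] [320.6209 180.2042] [ 0.4451 -0.0073  0.017 ] [ 0.4352 -0.0077  0.055 ]
[ 37 170  14  16 132] [ 44.2576 176.7121] [ 0.4377 -0.3607  0.017 ] [ 0.4289 -0.3133  0.055 ]
[547 170  27  31  87] [554.9425 182.3448] [0.4428 0.2687 0.017 ] [0.4333 0.231  0.055 ]
[ 37 206  13  15 150] [ 43.08 212.72] [ 0.4875 -0.3812  0.017 ] [ 0.4719 -0.331   0.055 ]
```

View pics/w10c.png

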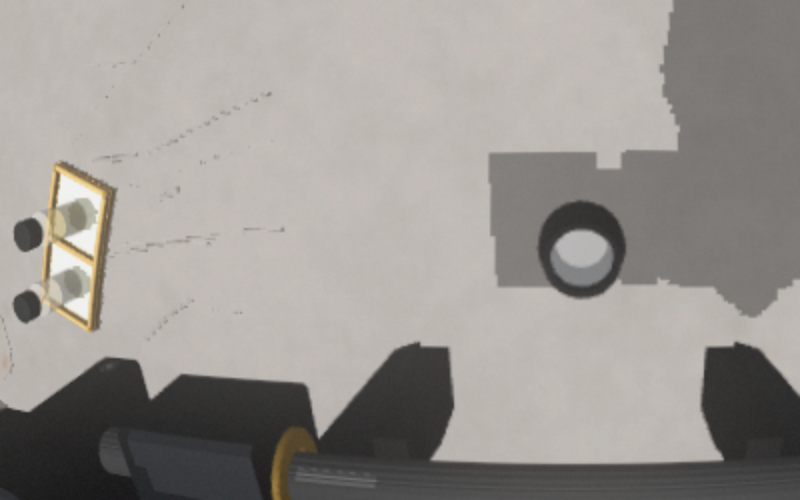

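Both vials stand in their bays (caps at crop (28,235) and (28,306)). The loupe is directly below, its rim centred at full-image (321,188).

Request:
carry_out([
  {"rot":[0,0,0],"xyz":[-0.001,0.001,0.035],"grip":60},
  {"rot":[0,0,0],"xyz":[-0.001,0.001,0.07],"grip":60},
  {"rot":[0,0,0],"xyz":[-0.001,0.001,0.105],"grip":60},
  {"rot":[0,0,0],"xyz":[-0.001,0.001,0.128],"grip":60},
  {"rot":[0,0,0],"xyz":[-0.001,0.001,0.139],"grip":60},
  {"rot":[0,0,0],"xyz":[-0.001,0.001,0.139],"grip":60},
  {"rot":[0,0,0],"xyz":[-0.001,0.001,0.139],"grip":60},
  {"rot":[0,0,0],"xyz":[-0.001,0.001,0.139],"grip":255},
], squeeze=20)

```text
clock: 21.07
tool_pos: [0.4492, -0.0122, 0.0126]
eef_rot: [0.001, 1.0, -0.001, -0.0]
contact_force: [-0.6, -0.6, -0.7]
opening: 0.708
finger_force: 0.0
```

Request:
carry_out([
  {"rot":[0,0,0],"xyz":[0,0,0],"grip":255},
  {"rot":[0,0,0],"xyz":[0,0,0],"grip":255},
  {"rot":[0,0,0],"xyz":[0,0,0],"grip":255},
  {"rot":[0,0,0],"xyz":[0,0,0],"grip":255},
  {"rot":[0,0,0],"xyz":[0,0,0],"grip":255},
  {"rot":[0,0,0],"xyz":[0,0,0],"grip":255},
])

```text
clock: 21.57
tool_pos: [0.4494, -0.0099, 0.0133]
eef_rot: [-0.0, 1.0, -0.0, -0.0]
contact_force: [-0.4, 0.6, -0.1]
opening: 0.419
finger_force: 19.6
```

Request:
carry_out([
  {"rot":[0,0,0],"xyz":[0,0,-0.015],"grip":255},
  {"rot":[0,0,0],"xyz":[0,0,-0.045],"grip":255},
  {"rot":[0,0,0],"xyz":[-0.01,0,-0.08],"grip":255},
  {"rot":[0,0,0],"xyz":[-0.04,0,-0.1],"grip":255},
  {"rot":[0,0,0],"xyz":[-0.075,0,-0.1],"grip":255},
  {"rot":[0,0,0],"xyz":[-0.11,0,-0.1],"grip":255},
  {"rot":[0,0,0],"xyz":[-0.145,0,-0.1],"grip":255},
  {"rot":[0,0,0],"xyz":[-0.18,0,-0.1],"grip":255},
])

```text
clock: 22.23
tool_pos: [0.6313, -0.0102, 0.1142]
eef_rot: [0.0, 1.0, 0.0, 0.0]
contact_force: [0.3, 0.5, -0.9]
opening: 0.419
finger_force: 19.6
```

Request:
carry_out([
  {"rot":[0,0,0],"xyz":[-0.025,0,0],"grip":255},
  {"rot":[0,0,0],"xyz":[-0.045,0,0],"grip":255},
  {"rot":[0,0,0],"xyz":[-0.045,0,0],"grip":255},
  {"rot":[0,0,0],"xyz":[-0.045,0,0],"grip":255},
])

```text
clock: 22.57
tool_pos: [0.6737, -0.0092, 0.1124]
eef_rot: [-0.001, 1.0, -0.0, -0.001]
contact_force: [-0.2, -0.7, -0.6]
opening: 0.421
finger_force: 19.6
```

```bash
python3 - <<'E'
from h import *
np.set_printoptions(precision=4,suppress=True)
im,st=look("w11"); print(st["tool_pos"],st["opening"],st["finger_force"],proj("wrist",(.674,-.012,.009),st))
hsv=cv2.cvtColor(im,cv2.COLOR_BGR2HSV)
m=cv2.inRange(hsv,(8,60,60),(30,255,255));k=0*m;k[120:250,230:410]=m[120:250,230:410]
c=np.vstack([q for q in cv2.findContours(cv2.dilate(k,np.ones((3,3))),0,1)[0] if cv2.contourArea(q)>60])[:,0].astype(float);print(c.min(0),c.max(0))
print(cv2.minAreaRect(np.array([onz("wrist",q,.009,st)[:2] for q in c],np.float32)*1000))
cv2.imwrite("pics/w11c.png",cv2.resize(im[80:310,180:480],None,fx=2,fy=2))
E
```

```text
[ 0.6737 -0.0092  0.1124] 0.42064090240347657 19.62064643710619 [315.9706 193.7489]
[256. 135.] [372. 225.]
((675.1171875, -14.067718505859375), (74.46210479736328, 75.09483337402344), 53.80805969238281)
```

View pics/w11c.png

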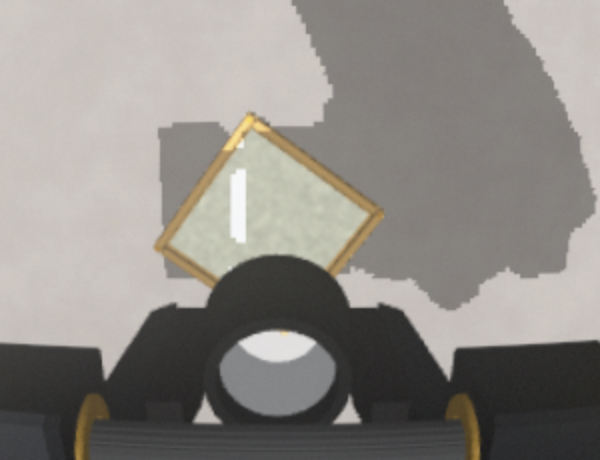

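The loupe is held upright. The tray diamond's rim fit gives its centre as (0.675,-0.014) with 74-75 mm sides.

Request:
carry_out([
  {"rot":[0,0,0],"xyz":[-0.001,-0.004,0.03],"grip":255},
  {"rot":[0,0,0],"xyz":[-0.001,-0.004,0.06],"grip":255},
  {"rot":[0,0,0],"xyz":[-0.001,-0.004,0.08],"grip":255},
  {"rot":[0,0,0],"xyz":[-0.001,-0.004,0.09],"grip":255},
  {"rot":[0,0,0],"xyz":[-0.001,-0.004,0.094],"grip":255},
  {"rot":[0,0,0],"xyz":[-0.001,-0.004,0.095],"grip":255},
  {"rot":[0,0,0],"xyz":[-0.001,-0.004,0.095],"grip":255},
  {"rot":[0,0,0],"xyz":[-0.001,-0.004,0.095],"grip":255},
])

```text
clock: 23.28
tool_pos: [0.6762, -0.0131, 0.0196]
eef_rot: [-0.001, 1.0, 0.0, 0.001]
contact_force: [0.2, -0.3, -1.0]
opening: 0.417
finger_force: 19.6
```

Request:
carry_out([
  {"rot":[0,0,0],"xyz":[0,0,0],"grip":90},
  {"rot":[0,0,0],"xyz":[0,0,0],"grip":90},
  {"rot":[0,0,0],"xyz":[0,0,0],"grip":90},
  {"rot":[0,0,0],"xyz":[0,0,0],"grip":90},
  {"rot":[0,0,0],"xyz":[0,0,-0.02],"grip":60},
  {"rot":[0,0,0],"xyz":[0,0,-0.05],"grip":60},
  {"rot":[0,0,0],"xyz":[0,0,-0.09],"grip":60},
  {"rot":[0,0,0],"xyz":[0,0,-0.13],"grip":60},
])

```text
clock: 23.95
tool_pos: [0.6745, -0.0135, 0.1487]
eef_rot: [-0.001, 1.0, -0.0, -0.001]
contact_force: [0.6, 0.2, 0.4]
opening: 0.763
finger_force: 0.0
```

Request:
carry_out([
  {"rot":[0,0,0],"xyz":[0.04,0.0,-0.01],"grip":60},
  {"rot":[0,0,0],"xyz":[0.08,0.02,-0.03],"grip":60},
  {"rot":[0,0,0],"xyz":[0.12,0.04,-0.04],"grip":60},
  {"rot":[0,0,0],"xyz":[0.14,0.07,-0.05],"grip":60},
  {"rot":[0,0,0],"xyz":[0.16,0.1,-0.06],"grip":60},
  {"rot":[0,0,0],"xyz":[0.17,0.13,-0.06],"grip":60},
  {"rot":[0,0,0],"xyz":[0.17,0.13,-0.06],"grip":60},
  {"rot":[0,0,0],"xyz":[0.17,0.13,-0.06],"grip":60},
])

```text
clock: 24.62
tool_pos: [0.5047, 0.1188, 0.2089]
eef_rot: [-0.003, 1.0, 0.0, 0.0]
contact_force: [0.5, -0.8, -0.3]
opening: 0.76
finger_force: 0.0
```

```bash
python3 - <<'E'
from h import *
np.set_printoptions(precision=4,suppress=True)
st=r.get_state();print(st["tool_pos"],st["contact_force"])
t=r.snapshot("top")[:,:,::-1];s=r.snapshot("scene")[:,:,::-1]
cv2.imwrite("pics/end.png",np.vstack([cv2.resize(t[130:260,190:450],(780,390)),]))
cv2.imwrite("pics/ends.png",cv2.resize(s[150:325,200:460],None,fx=3,fy=3))
E
```

```text
[0.5047 0.1188 0.2089] [ 0.48   -0.7993 -0.267 ]
```

View pics/ends.png

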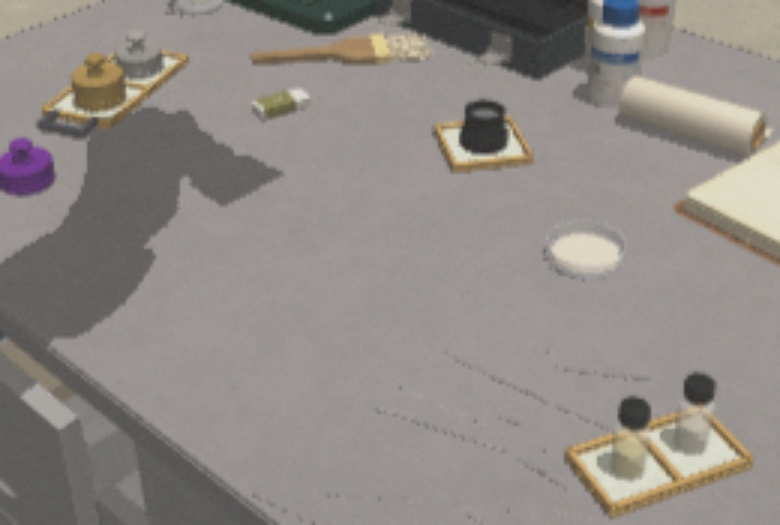

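View pics/end.png

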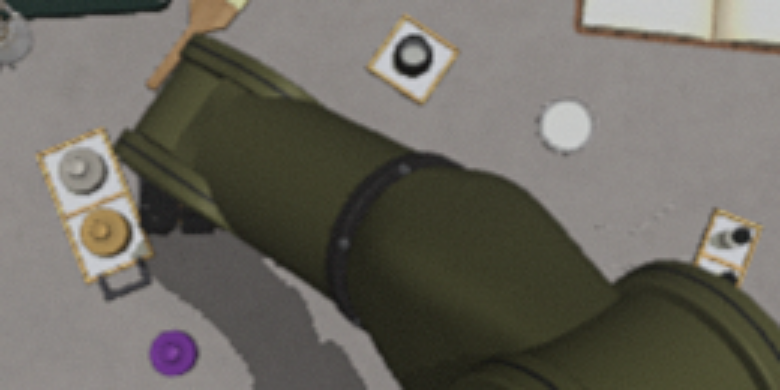

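All five things stand centred in their bays. In the top crop the low weight is at (82,171), the brass weight at (106,232) by the pull, the loupe at (412,57), and the scene crop shows both vials upright. The petri dish and eraser are unmoved, so I'm handing in.

```bash
python3 -c "
from plant import r
print(r.finish_job())"
```

```text
the job is handed in; nothing more can be done
None
```

I put all five things upright in their bays, the petri dish and eraser look unmoved, and the job was handed in at about 25 s; the hand-in returned no verdict.

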